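# Tip the spice tin onto its back and snap its latch shut

### The job

The spice tin has been left standing on its end with its latch sprung open. With the fingertips only, push it over so that it lies flat on its dark magnetic back inside the tray, lid and latch upward, and only then push the latch over and press it down flat on the lid. Do not pinch, pick up or carry the tin or press hard on it, and leave the kettle, the mugs and the coaster where they are.

Things in the scene. Friction and masses are not known exactly. Their poses are not given: they have to be found in the camera images.
- tray: Square white plastic tray, fixed, 460 x 460 mm, rim 22 mm high and 5 mm thick; its inner floor lies 5 mm above the dresser top. Origin: centre of its underside; x and y along its sides, z up.
- tin: Metal spice tin 36 mm thick (x), 60 wide (y), 85 tall (z), 0.14 to 0.29 kg, standing on its 36 x 60 mm end on the tray floor. Origin: centre of that end; z runs up to the other end. -x: front broad face, the lid with the latch, turned roughly to the robot. +x: back broad face with a thin dark magnetic sheet (clings to nothing here). Lying on its back, x points down, z is level.
- latch_hinge (a point): Hinge axis of the latch (along the tin's y), 48 mm along the tin's z from its origin, 3 mm in front of the lid face, mid-width. Axes as the tin's. The tab folds easily when pushed from its hinge side towards tin -z, then down; pressed straight down on its end while steep it may jam.
- latch (a joint): Angle (rad) of the latch, a dark metal tab 24 mm wide, 28 long, 3 thick. 0 = shut: flat along the lid, pointing from the hinge towards the tin's standing end (tin -z), outer face 4.5 mm in front of the lid face. It grows to 1.4 as the tab swings out from the lid (to tin -x); starts at 0.8 to 1.2. The hinge is lightly stiff (0.012 N m): the tab stays where left.
- kettle: Steel kettle, body 130 mm across and 118 mm high, black bow handle up to 184 mm, spout along its +x reaching 100 mm from the axis. Stands at a back corner of the tray. Origin: centre of its underside. To be left alone.
- mug_low: Lowest of a stack of three green ceramic mugs, each 80 mm across and 74 mm high with a handle on its +x side reaching 69 mm from the axis; the stack is 210 mm high. Stands at the other back corner. Origin: centre of its underside. To be left alone.
- mug_mid: Middle mug of the stack, origin 68 mm above that of the lowest. To be left alone.
- mug_top: Top mug of the stack, origin 136 mm above that of the lowest. To be left alone.
- coaster: Round dark silicone coaster, 92 mm across, 7 mm thick, lying at the back middle of the tray. Origin: centre of its underside. To be left alone.
- tin_center (a point): Centre of the spice tin's box, 42.5 mm along its z from its origin. The standing tin tips over its bottom back edge once leaned about 23 degrees, then falls by itself. Lying on its back, its lid face is 36 mm above the tray floor.
Not all that is in view belongs to the job. What is meant by the tin is not brown or purple, and is the larger of those in its own colour.

How it is judged:
By the outcome, as a careful person would: the job done as asked, in the order asked, and still so for the second after the job is handed in, with the robot touching nothing.
It also fails if it takes over 42 s, if anything falls off the work surface, if the arm or the gripper's body presses on something with over 40 N, if the wrist force passes 120 N, or if a joint passes its speed limit or range.

### The arm

A 7-joint arm with a two-finger parallel gripper is mounted at the origin on the work surface. World frame = base frame: x ahead of the robot, y to its left, z up, the work surface at z = 0. Lengths are in m, angles in rad, forces in N, time in s.
With the tool pointing down it reaches from about 0.35 to 0.9 m from the base axis. Payload 8.1 kg.
Tool frame: the origin (TCP) lies at the very end of the fingers, on their centre line; the grasp point (between the pads) lies 19 mm behind it (grasp_offset is the distance from the TCP to the grasp point, in m); z points along the fingers, y is the line along which they close (so a half turn about z gives the same grasp; the last joint's range is limited). The gripper opens to 92 mm and grips with 3 to 60 N. Pads are 19 mm wide; open, the fingers measure 130 mm over their backs; the gripper's body (75 mm by 190 mm) begins 47 mm behind the grasp point.
Start: joints at [-1.352, 0.434, 0.025, 1.573, -0.012, 1.134, -0.075], TCP at [0.198, 0.593, 0.227] pointing down, gripper open.
Joint ranges: [-2.62, 2.62], [-0.44, 2.09], [-1.27, 1.32], [0.08, 2.57], [-1.32, 4.46], [0.12, 2], [-2.74, 2.74]. Speed limits (rad/s): [2.22, 2.22, 3.01, 3.01, 3.14, 3.14, 3.14].

### API

Orientations are given as a rotation vector (axis times angle).
In Python, from cell import observe, get_image, camera_params, sign_off, silhouettes, grasp_offset gives the robot as it stands. The module is installed in compiled form; this text tells all that it offers.
- The arm moves only by the tool jog_arm, never from a script. Its argument "motion" is a list that holds one entry, the list of rows, each a list of 7 numbers: the shift along the tool's x, y, z in m, then the turn, a rotation vector about the tool's x, y, z in rad, then the closure, from -1 (fully open) to 1 (shut), so that 0 is half open. In form: [[[dx, dy, dz, wx, wy, wz, hand], ...]]. A call has 1 to 10 rows; each row is the pose to reach, as a shift and turn from the pose commanded when the call began, along the tool's axes at that moment; what a row does not reach only later rows make up. A row lasts 1/12 s, in which the tool goes at most 41.7 mm and 7.16 degrees, less where a joint would pass 70% of its speed; a pose out of reach is approached as far as the arm can. A call with a gripper value outside its range is refused whole. The fingers move at their own pace and stop on an object; "force" is the grip in N (left out, the last holds). Time passes only in rows, so rows that repeat a pose let the fingers close. It gives the time, the measured TCP pose, the force, the opening and the grip force at its end, in the units of the state.
- observe(): the state, without advancing time (a new reading comes with each control period).
- get_image(name): name is "scene" or "top" or "wrist"; returns the picture (420x560x3 uint8, red, green, blue); there is no depth.
- camera_params(name): a dict with "vertical_fov" (degrees; the focal length in pixels is half the picture's height over the tangent of half this angle, whatever the lens; pixels are square), "cx", "cy" (the principal point, pixels), "dist_coeffs" ([k1, k2, p1, p2, k3] as OpenCV has them; the pictures are not rectified), "T" (4x4, takes a point from camera to world coordinates). Camera axes: x right, y down, z forward; pixel columns grow to the right and rows downward; lengths in m; the calibration is good to about 2 mm. A picture is of the moment at which its call begins: read the wrist's pose just before it. camera_params takes no time and is no camera call; for the wrist camera it gives the pose at the moment of the call.
- sign_off(): hands the job in; it is judged then, once.
Trained networks look in the newest picture that a camera, given by its name, has taken for a name from the list of things; names that differ only in an ending like _2 or _b are one class to them, and where a whole thing is asked for, a point or a joint stands for the part that bears it (a point fixed in the world has none). Each returns a list of dicts, best first, with "p" (0 to 1); they miss things now and then, are a little off and sometimes report something else, mostly with a low value. They report only what shows in the picture. A call takes as long as a camera call. They do not tell look-alikes from the thing itself.
- silhouettes(query, camera): "mask" (420x560 bool, what is visible of it) and "pixel" ([column, row] in pixels, amid what is visible of it).
The state is a dict: "clock": time; "joints": joint angles; "dq": joint speeds; "joint_efforts": joint torques, N m; "position": TCP position; "ee_rot": TCP orientation; "force": force on the tool from outside, world axes, zero at the start; "ft_torque": the same for the moment, N m; "width": opening from 0.0 (shut) to 1.0 (fully open); "gripper_force": force on a finger pad.
Only numpy, scipy, OpenCV 4.12 (cv2) and the standard library are available. Lean on these libraries where they do the work, as an engineer would, in place of code of your own. Each camera call takes 0.05 s, during which the arm holds its last target. There are 200 camera calls.

## Working session

There is one attempt and no reset: what is moved stays moved. The work goes in short steps, Python scripts to look and compute and a tool call to move; the robot and the scene stay as the last step left them, time stands still between calls to the robot, and variables do not carry over. Pictures are saved under pics/ and viewed, at most 10 in all, crops included, and the job is handed in when it is done.

Besides the shell and the picture viewer there is one more tool, called after ">>>" in YAML: its name, and indented under it one key for each argument. jog_arm: Moves the arm, as the interface text tells. Its arguments: {"type":"object","properties":{"motion":{"type":"array"},"force":{"type":"number"}},"required":["motion"]}

```bash
mkdir -p pics; cat > h.py <<'E'
import numpy as np, cv2
from cell import *
def cam(n):
    p=camera_params(n); f=210/np.tan(np.radians(p["vertical_fov"])/2)
    return np.array([[f,0,p["cx"]],[0,f,p["cy"]],[0,0,1]]),np.array(p["dist_coeffs"],float),np.array(p["T"])
def ray(c,px):
    K,d,T=c; u=cv2.undistortPoints(np.array(px,float).reshape(-1,1,2),K,d).reshape(-1,2)
    return T[:3,3],np.c_[u,np.ones(len(u))]@T[:3,:3].T
def onz(c,px,z):
    o,r=ray(c,px); return o+r*((z-o[2])/r[:,2])[:,None]
def proj(c,P):
    K,d,T=c; Ti=np.linalg.inv(T)
    return cv2.projectPoints(np.array(P,float).reshape(-1,1,3),cv2.Rodrigues(Ti[:3,:3])[0],Ti[:3,3],K,d)[0].reshape(-1,2)
def save(n,f): cv2.imwrite("pics/"+f,cv2.cvtColor(get_image(n),cv2.COLOR_RGB2BGR))
E
python3 - <<'E'
from h import *
s=observe(); print(s["clock"],s["position"],s["ee_rot"],s["width"])
I=[]
for n in ("scene","top"):
    I.append(get_image(n)); c=cam(n); print(n,c[2].round(3).tolist())
    for q in ("tin","latch_hinge","tray","coaster","kettle","mug_low"):
        for r in silhouettes(q,n)[:4]:
            ys,xs=np.nonzero(r["mask"]); print(q,round(r["p"],2),r["pixel"],xs.min(),xs.max(),ys.min(),ys.max(),onz(c,[r["pixel"]],0.09 if q=="tin" and n=="top" else .01).round(3).tolist())
for i,n in zip(I,("scene","top")): cv2.imwrite(f"pics/{n}0.png",cv2.cvtColor(i,cv2.COLOR_RGB2BGR))
E
```

```text
0.0 [0.19757218 0.59239626 0.22594318] [-5.03423278e-01 -3.10087398e+00  2.51379157e-03] 1.002786028646571
scene [[-0.747, 0.571, -0.342, 0.915], [0.665, 0.637, -0.391, 0.381], [-0.006, -0.519, -0.855, 1.092], [0.0, 0.0, 0.0, 1.0]]
tin 0.84 [211.5, 139.7] 198 228 122 162 [[0.466, -0.379, 0.01]]
tin 0.74 [290.2, 247.3] 277 309 226 266 [[0.525, -0.019, 0.01]]
tin 0.7 [189.1, 188.7] 177 198 175 204 [[0.599, -0.297, 0.01]]
tin 0.66 [313.9, 147.1] 308 321 133 162 [[0.289, -0.188, 0.01]]
latch_hinge 0.97 [186.8, 188.2] 177 198 174 204 [[0.602, -0.302, 0.01]]
latch_hinge 0.84 [293.2, 243.9] 277 309 226 266 [[0.514, -0.021, 0.01]]
latch_hinge 0.71 [213.3, 141.9] 199 227 123 162 [[0.467, -0.37, 0.01]]
latch_hinge 0.66 [312.6, 152.9] 307 322 133 163 [[0.305, -0.177, 0.01]]
tray 0.71 [175.6, 258.5] 126 213 212 296 [[0.733, -0.168, 0.01]]
tray 0.6 [287.8, 290.6] 128 425 160 419 [[0.599, 0.054, 0.01]]
coaster 0.58 [225.7, 321.0] 201 245 300 342 [[0.741, 0.019, 0.01]]
kettle 0.65 [178.5, 259.1] 127 212 213 296 [[0.729, -0.163, 0.01]]
mug_low 0.78 [258.7, 387.7] 240 286 377 396 [[0.779, 0.168, 0.01
[... 423 characters left out ...]
98 [[0.62, -0.285, 0.01]]
latch_hinge 0.92 [400.0, 240.4] 382 419 230 253 [[0.49, -0.354, 0.01]]
latch_hinge 0.8 [238.1, 225.8] 217 250 208 243 [[0.531, -0.01, 0.01]]
latch_hinge 0.72 [320.1, 332.2] 309 334 320 345 [[0.304, -0.176, 0.01]]
tray 0.71 [221.0, 210.1] 110 332 87 301 [[0.566, 0.026, 0.01]]
coaster 0.88 [232.4, 130.0] 208 247 111 150 [[0.744, -0.0, 0.01]]
coaster 0.17 [236.3, 224.7] 216 250 209 244 [[0.533, -0.006, 0.01]]
kettle 0.8 [292.9, 123.6] 265 324 71 161 [[0.755, -0.134, 0.01]]
kettle 0.57 [239.7, 238.5] 232 245 232 245 [[0.503, -0.013, 0.01]]
kettle 0.5 [234.2, 224.5] 216 250 208 245 [[0.534, -0.002, 0.01]]
mug_low 0.95 [165.7, 138.7] 143 178 115 147 [[0.729, 0.148, 0.01]]
```

View pics/scene0.png

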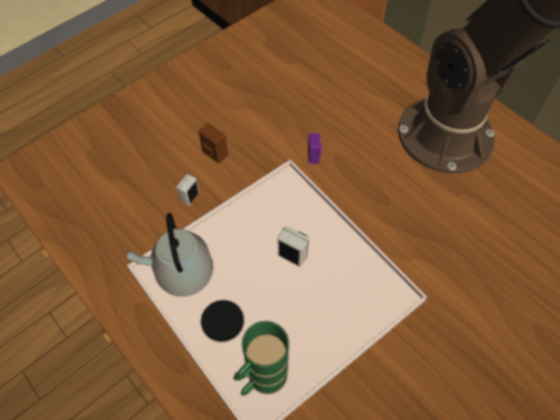

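View pics/top0.png

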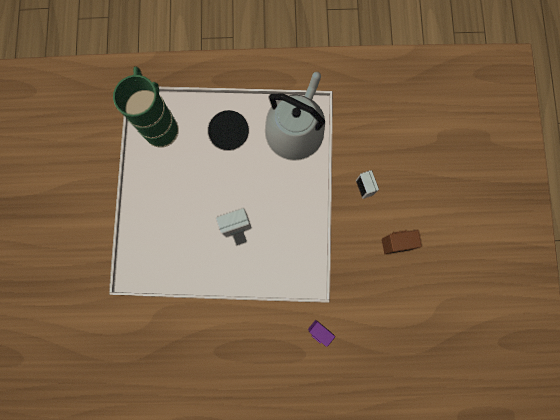

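The tin is the white one inside the tray: tin at (234,220) in the top picture and (292,246) in the scene picture. Its latch sticks out towards the robot at (240,238). The small white tin at (368,184), and the brown and purple ones, are look-alikes outside the tray. I'll fit the pose from the masks.

```bash
cat > fit.py <<'E'
from h import *
from scipy.optimize import minimize
from scipy.spatial.transform import Rotation as R
def model(x,y,yaw,a,lying=False):
    # tin pose: standing R=Rz(yaw); lying on back: tin x down, origin at standing-end face centre
    Rm=R.from_euler('z',yaw).as_matrix(); t=np.array([x,y,.005])
    if lying: Rm=Rm@np.array([[0,0,1],[0,1,0],[-1,0,0]]); t[2]=.005+.018
    box=np.array([[i*.018,j*.03,k] for i in(-1,1) for j in(-1,1) for k in(0,.085)])
    h=np.array([-.021,0,.048]); u=np.array([-np.sin(a),0,-np.cos(a)]); n=np.array([-np.cos(a),0,np.sin(a)])
    tab=np.array([h+u*l+n*m+[0,w,0] for l in(0,.028) for m in(-.0015,.0015) for w in(-.012,.012)])
    return [p@Rm.T+t for p in(box,tab)]
def render(c,parts):
    m=np.zeros((420*4,560*4),np.uint8)
    for p in parts: cv2.fillConvexPoly(m,cv2.convexHull(np.round(proj(c,p)*4+1.5).astype(np.int32)),1)
    return cv2.resize(m.astype(np.float32),(560,420),interpolation=cv2.INTER_AREA)
def fit(cams,guess,x0s,lying):
    obs=[]
    for n in cams:
        get_image(n); c=cam(n); g=proj(c,[guess])[0]
        r=[r for q in("tin","latch_hinge") for r in silhouettes(q,n) if np.hypot(*(np.array(r["pixel"])-g))<25 and r["mask"].sum()<4000 and r["p"]>.3]
        for k in r[:2]: obs.append((c,k["mask"].astype(np.float32)))
    def cost(v):
        s=0
        for c,m in obs:
            q=render(c,model(*(v*[.01,.01,.1,.1]),lying)); s+=1-np.minimum(m,q).sum()/np.maximum(m,q).sum()
        return s/len(obs)
    best=min((minimize(cost,np.array(x)/[.01,.01,.1,.1],method="Nelder-Mead",options=dict(initial_simplex=np.array(x)/[.01,.01,.1,.1]+np.vstack([np.zeros(4),np.eye(4)*[1,1,2,-3]]))) for x in x0s),key=lambda b:b.fun)
    return best.x*[.01,.01,.1,.1],best.fun,len(obs)
E
python3 - <<'E'
from fit import *
v,f,n=fit(("top","scene"),[.53,-.01,.05],[[.53,-.01,w,1.] for w in(-.3,0,.3)],False)
print(v,f,n)
for nm in("top","scene"):
    im=cv2.cvtColor(get_image(nm),cv2.COLOR_RGB2BGR); c=cam(nm); u,w=proj(c,[[.53,-.01,.05]])[0].astype(int)
    im=cv2.resize(im[w-40:w+40,u-50:u+50],None,fx=4,fy=4,interpolation=cv2.INTER_CUBIC)
    for p in model(*v): cv2.polylines(im,[cv2.convexHull(((proj(c,p)-[u-50,w-40]+.5)*4).astype(np.int32))],True,(0,0,255),1)
    globals()[nm]=im
cv2.imwrite("pics/fit0.png",np.hstack([top,scene]))
E
```

```text
[ 0.53159914 -0.00422105  0.30883585  0.93669921] 0.06600971519947052 4
```

View pics/fit0.png

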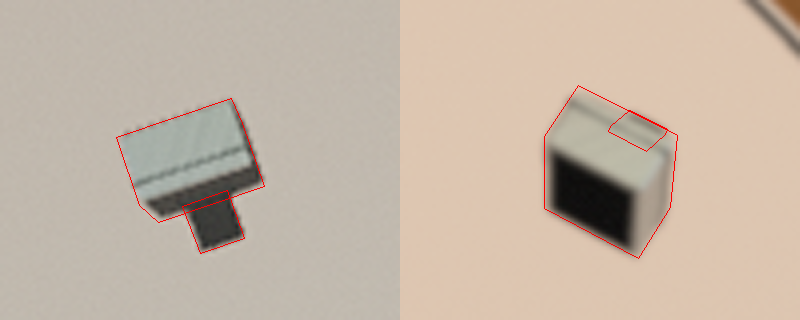

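The fit is tight: tin at (0.532, -0.004), yaw 0.309, latch 0.94. Next I work out the approach shift.

```bash
cat >> h.py <<'E'
from scipy.spatial.transform import Rotation as Rt
def shift(P,yaw):
    "tool shift/turn from the current pose to TCP P, tool down with x = -(cos yaw, sin yaw)"
    s=observe(); A=Rt.from_rotvec(s["ee_rot"]); x=-np.array([np.cos(yaw),np.sin(yaw),0]); z=np.array([0,0,-1.])
    B=Rt.from_matrix(np.c_[x,np.cross(z,x),z])
    print(s["clock"],np.round(s["position"],4),"shift",A.inv().apply(np.array(P)-s["position"]).round(4),"turn",(A.inv()*B).as_rotvec().round(4))
E
python3 -c "
from h import *
shift([.477,-.022,.16],.309)"
```

```text
1.1 [0.1977 0.5929 0.2267] shift [-0.4595 -0.495   0.0667] turn [ 0.      0.     -0.6309]
```

>>> jog_arm:
  motion:
    - [[-0.46, -0.495, 0.067, 0, 0, -0.631, 1], [-0.46, -0.495, 0.067, 0, 0, -0.631, 1], [-0.46, -0.495, 0.067, 0, 0, -0.631, 1], [-0.46, -0.495, 0.067, 0, 0, -0.631, 1], [-0.46, -0.495, 0.067, 0, 0, -0.631, 1], [-0.46, -0.495, 0.067, 0, 0, -0.631, 1], [-0.46, -0.495, 0.067, 0, 0, -0.631, 1], [-0.46, -0.495, 0.067, 0, 0, -0.631, 1], [-0.46, -0.495, 0.067, 0, 0, -0.631, 1], [-0.46, -0.495, 0.067, 0, 0, -0.631, 1]]

```text
clock: 1.93
position: [0.3695, 0.2146, 0.1859]
ee_rot: [-0.484, 3.103, 0.001]
force: [1.2, -0.1, -0.6]
width: 0.323
gripper_force: 0.0
```

```bash
python3 -c "
from h import *
shift([.477,-.022,.16],.309)"
```

```text
1.9333 [0.3695 0.2146 0.1859] shift [-0.0303 -0.2582  0.0258] turn [0.0005 0.001  0.0002]
```

>>> jog_arm:
  motion:
    - [[-0.03, -0.24, 0.026, 0, 0, 0, 1], [-0.03, -0.24, 0.026, 0, 0, 0, 1], [-0.03, -0.24, 0.026, 0, 0, 0, 1], [-0.03, -0.24, 0.026, 0, 0, 0, 1], [-0.03, -0.24, 0.026, 0, 0, 0, 1], [-0.03, -0.24, 0.026, 0, 0, 0, 1], [-0.03, -0.24, 0.026, 0, 0, 0, 1], [-0.03, -0.24, 0.026, 0, 0, 0, 1], [-0.03, -0.24, 0.026, 0, 0, 0, 1], [-0.03, -0.24, 0.026, 0, 0, 0, 1]]

```text
clock: 2.77
position: [0.4702, -0.0016, 0.1598]
ee_rot: [0.487, -3.104, -0.001]
force: [0.3, 0.1, 0.3]
width: 0.003
gripper_force: 0.0
```

```bash
python3 -c "
from h import *
shift([.477,-.022,.079],.309)"
```

```text
2.7667 [ 0.4702 -0.0016  0.1598] shift [-0.0002 -0.0215  0.0808] turn [0.0006 0.0001 0.0021]
```

>>> jog_arm:
  motion:
    - [[0, -0.0215, 0.04, 0, 0, 0, 1], [0, -0.0215, 0.08, 0, 0, 0, 1], [0, -0.0215, 0.08, 0, 0, 0, 1], [0, -0.0215, 0.08, 0, 0, 0, 1]]

```text
clock: 3.1
position: [0.475, -0.0224, 0.0787]
ee_rot: [0.485, -3.099, -0.001]
force: [-0.4, -0.4, 0.4]
width: 0.008
gripper_force: 0.0
```

```bash
python3 - <<'E'
from fit import *
shift([.477,-.022,.079],.309)
v,f,n=fit(("top","scene"),[.53,-.01,.05],[[.53,-.01,.3,1.]],False)
print(v,f,n)
save("wrist","w1.png")
E
```

```text
3.1 [ 0.475  -0.0224  0.0787] shift [-0.002  -0.0003 -0.0003] turn [ 0.0017 -0.005   0.0016]
[ 0.53196745 -0.00182773  0.26151062  0.98812897] 0.06502091884613037 2
```

View pics/w1.png

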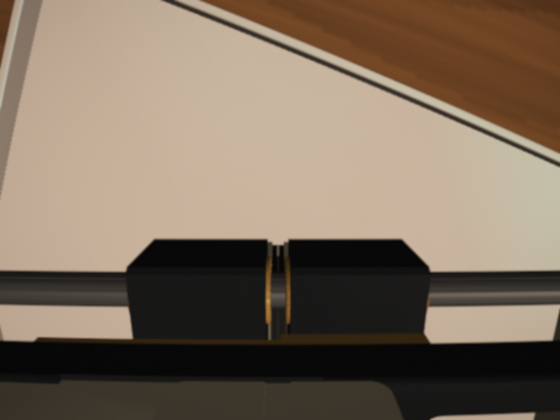

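The wrist camera looks back towards the robot, so the tin is behind the closed fingertips and not visible here. About 30 mm to contact; I push gently near the top.

>>> jog_arm:
  motion:
    - [[-0.012, 0, 0, 0, 0, 0, 1], [-0.022, 0, 0, 0, 0, 0, 1], [-0.027, 0, 0, 0, 0, 0, 1], [-0.03, 0, 0, 0, 0, 0, 1], [-0.033, 0, 0, 0, 0, 0, 1], [-0.036, 0, 0, 0, 0, 0, 1], [-0.039, 0, 0, 0, 0, 0, 1], [-0.042, 0, 0, 0, 0, 0, 1], [-0.045, 0, 0, 0, 0, 0, 1], [-0.048, 0, 0, 0, 0, 0, 1]]

```text
clock: 4.28
position: [0.5231, -0.0089, 0.0797]
ee_rot: [0.484, -3.104, 0.0]
force: [-1.2, -0.3, -0.4]
width: 0.006
gripper_force: 0.2
```

```bash
python3 - <<'E'
from h import *
print(observe()["position"],observe()["force"])
I=[]
for nm in("top","scene"):
    im=cv2.cvtColor(get_image(nm),cv2.COLOR_RGB2BGR); c=cam(nm); u,w=proj(c,[[.54,-.01,.05]])[0].astype(int)
    I.append(cv2.resize(im[w-40:w+40,u-50:u+50],None,fx=4,fy=4,interpolation=cv2.INTER_CUBIC))
cv2.imwrite("pics/p2.png",np.hstack(I))
E
```

```text
[ 0.52305697 -0.00891312  0.07971577] [-1.19433044 -0.29455823 -0.39238933]
```

View pics/p2.png

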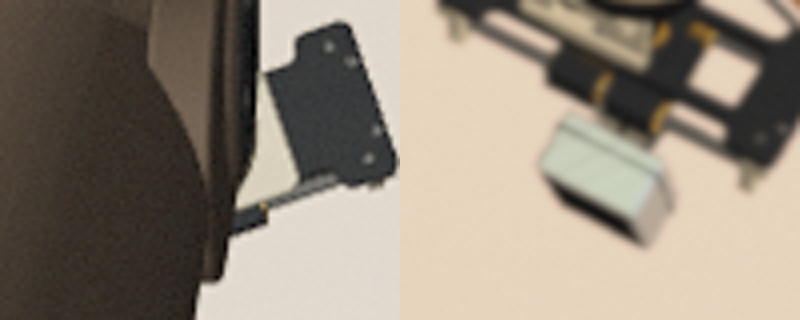

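The scene crop (right half) shows the tin at (605,175) leaning back ahead of the fingertips, so it is tipping rather than sliding. I continue.

>>> jog_arm:
  motion:
    - [[-0.003, 0, 0, 0, 0, 0, 1], [-0.006, 0, 0, 0, 0, 0, 1], [-0.009, 0, 0, 0, 0, 0, 1], [-0.012, 0, 0, 0, 0, 0, 1], [-0.015, 0, 0, 0, 0, 0, 1], [-0.018, 0, 0, 0, 0, 0, 1], [-0.02, 0, 0, 0, 0, 0, 1], [-0.022, 0, 0, 0, 0, 0, 1], [-0.022, 0, 0, 0, 0, 0, 1], [-0.022, 0, 0, 0, 0, 0, 1]]

```text
clock: 5.22
position: [0.5438, -0.0022, 0.0797]
ee_rot: [0.484, -3.104, -0.0]
force: [-1.0, 0.9, 0.0]
width: 0.006
gripper_force: 0.0
```

```bash
python3 - <<'E'
from h import *
print(observe()["position"],observe()["force"])
I=[]
for nm in("top","scene"):
    im=cv2.cvtColor(get_image(nm),cv2.COLOR_RGB2BGR); c=cam(nm); u,w=proj(c,[[.57,-.0,.04]])[0].astype(int)
    I.append(cv2.resize(im[w-40:w+40,u-50:u+50],None,fx=4,fy=4,interpolation=cv2.INTER_CUBIC))
cv2.imwrite("pics/p3.png",np.hstack(I))
E
```

```text
[ 0.54378587 -0.00223049  0.07967538] [-1.0369111   0.9358842   0.01118954]
```

View pics/p3.png

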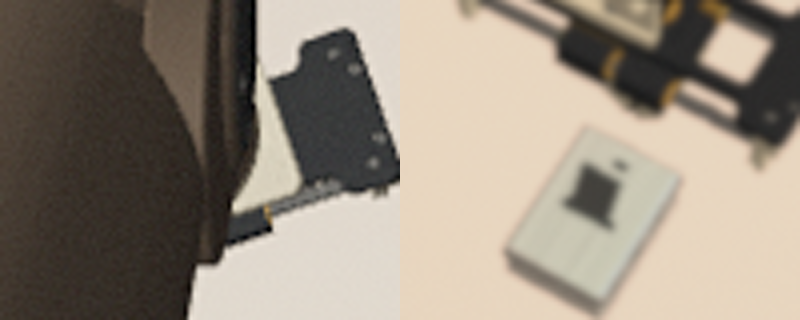

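The tin now lies flat, lid up, with the latch tab standing at (590,195) in the right half. I raise the tool and fit the lying pose.

>>> jog_arm:
  motion:
    - [[0.02, 0, -0.03, 0, 0, 0, 1], [0.06, 0, -0.06, 0, 0, 0, 1], [0.1, 0, -0.08, 0, 0, 0, 1], [0.13, 0, -0.08, 0, 0, 0, 1], [0.13, 0, -0.08, 0, 0, 0, 1], [0.13, 0, -0.08, 0, 0, 0, 1]]

```text
clock: 5.82
position: [0.4183, -0.0424, 0.1603]
ee_rot: [-0.481, 3.104, 0.001]
force: [1.7, 0.9, 0.1]
width: 0.003
gripper_force: 0.0
```

```bash
python3 - <<'E'
from fit import *
for cs in (("top","scene"),("scene",)):
  v,f,n=fit(cs,[.59,.01,.04],[[.555,.003,w,1.] for w in (.1,.3,.5)],True)
  print(v,f,n)
I=[]
for nm in("top","scene"):
    im=cv2.cvtColor(get_image(nm),cv2.COLOR_RGB2BGR); c=cam(nm); u,w=proj(c,[[.59,.01,.04]])[0].astype(int)
    im=cv2.resize(im[w-40:w+40,u-50:u+50],None,fx=4,fy=4,interpolation=cv2.INTER_CUBIC)
    for p in model(*v,True): cv2.polylines(im,[cv2.convexHull(((proj(c,p)-[u-50,w-40]+.5)*4).astype(np.int32))],True,(0,0,255),1)
    I.append(im)
cv2.imwrite("pics/fit4.png",np.hstack(I))
print(observe()["position"])
E
```

```text
[0.55107096 0.00219562 0.31436865 0.59916677] 0.06041816994547844 3
[0.55097057 0.00295773 0.31570259 0.3986523 ] 0.05763980746269226 2
[ 0.42008105 -0.04173431  0.15949095]
```

View pics/fit4.png

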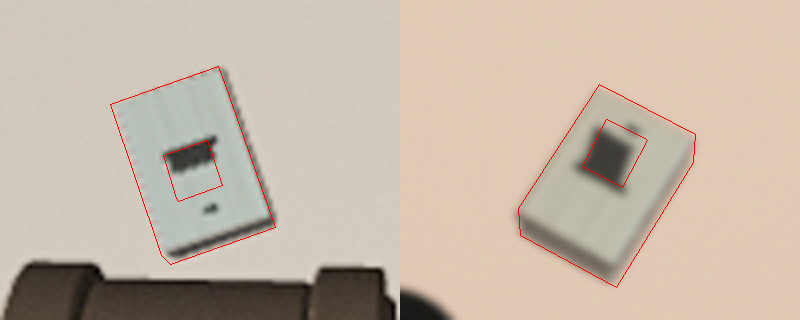

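The body outline matches in both views: tin origin (0.551, 0.003), yaw 0.315. In the top view the tab at (190,155) is still steep and leans towards the robot. I go behind the hinge next.

```bash
python3 -c "
from h import *
shift([.551+.951*.071,.0026+.31*.071,.11],.315)"
```

```text
6.3667 [ 0.4201 -0.0417  0.1595] shift [-0.2092  0.0028  0.0494] turn [ 0.     -0.0005 -0.0058]
```

>>> jog_arm:
  motion:
    - [[-0.04, 0.003, 0.04, 0, 0, -0.006, 1], [-0.08, 0.003, 0.05, 0, 0, -0.006, 1], [-0.12, 0.003, 0.05, 0, 0, -0.006, 1], [-0.16, 0.003, 0.05, 0, 0, -0.006, 1], [-0.195, 0.003, 0.05, 0, 0, -0.006, 1], [-0.209, 0.003, 0.05, 0, 0, -0.006, 1], [-0.209, 0.003, 0.05, 0, 0, -0.006, 1], [-0.209, 0.003, 0.05, 0, 0, -0.006, 1]]

```text
clock: 7.03
position: [0.6184, 0.025, 0.1088]
ee_rot: [0.494, -3.101, 0.0]
force: [-0.9, -1.2, -0.9]
width: 0.006
gripper_force: 0.0
```

```bash
python3 -c "
from h import *
shift([.551+.951*.071,.0026+.31*.071,.055],.315)"
```

```text
7.0333 [0.6184 0.025  0.1088] shift [-0.     -0.0004  0.0538] turn [-0.0001 -0.0011  0.0009]
```

Descend to z≈0.055, then sweep towards the robot (tool +x).

>>> jog_arm:
  motion:
    - [[0, 0, 0.03, 0, 0, 0, 1], [0, 0, 0.048, 0, 0, 0, 1], [0, 0, 0.054, 0, 0, 0, 1], [0, 0, 0.054, 0, 0, 0, 1], [0.005, 0, 0.054, 0, 0, 0, 1], [0.01, 0, 0.054, 0, 0, 0, 1]]

```text
clock: 7.53
position: [0.6089, 0.0213, 0.0569]
ee_rot: [-0.492, 3.101, -0.0]
force: [0.1, 0.4, 0.5]
width: 0.006
gripper_force: 0.0
```

>>> jog_arm:
  motion:
    - [[0.004, 0, 0, 0, 0, 0, 1], [0.008, 0, 0, 0, 0, 0, 1], [0.012, 0, 0, 0, 0, 0, 1], [0.016, 0, 0, 0, 0, 0, 1], [0.02, 0, 0, 0, 0, 0, 1], [0.024, 0, 0, 0, 0, 0, 1], [0.028, 0, 0, 0, 0, 0, 1], [0.031, 0, 0, 0, 0, 0, 1], [0.031, 0, 0, 0, 0, 0, 1]]

```text
clock: 8.28
position: [0.5783, 0.0116, 0.0556]
ee_rot: [0.492, -3.102, -0.0]
force: [-1.4, 0.4, 0.3]
width: 0.005
gripper_force: 0.1
```

```bash
python3 - <<'E'
from fit import *
s=observe();print(s["position"],s["force"])
v,f,n=fit(("scene",),[.59,.01,.04],[[.551,.003,.315,.4]],True)
print(v,f,n)
im=cv2.cvtColor(get_image("scene"),cv2.COLOR_RGB2BGR); c=cam("scene"); u,w=proj(c,[[.59,.01,.04]])[0].astype(int)
cv2.imwrite("pics/p5.png",cv2.resize(im[w-50:w+50,u-60:u+60],None,fx=5,fy=5,interpolation=cv2.INTER_CUBIC))
E
```

```text
[0.57826003 0.01163064 0.05564072] [-1.37125788  0.42769461  0.29474261]
[ 0.55333073  0.00528428  0.28152958 -0.02758543] 0.25000065565109253 2
```

View pics/p5.png

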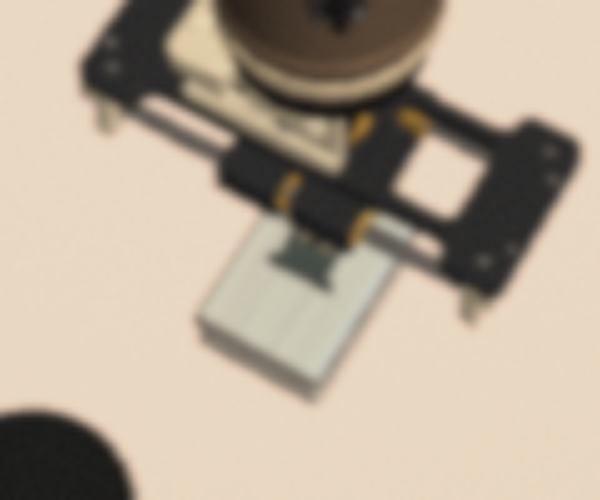

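The tab at (305,255) is folded over beneath the fingertips and the tin has not moved. I press down gently now.

>>> jog_arm:
  motion:
    - [[0.001, 0, 0.002, 0, 0, 0, 1], [0.001, 0, 0.004, 0, 0, 0, 1], [0.001, 0, 0.006, 0, 0, 0, 1], [0.001, 0, 0.008, 0, 0, 0, 1], [0.001, 0, 0.009, 0, 0, 0, 1], [0.001, 0, 0.009, 0, 0, 0, 1]]

```text
clock: 8.98
position: [0.578, 0.0116, 0.0463]
ee_rot: [0.493, -3.102, -0.0]
force: [-0.2, -0.3, -0.3]
width: 0.006
gripper_force: 0.0
```

>>> jog_arm:
  motion:
    - [[0, 0, 0.0005, 0, 0, 0, 1], [0, 0, 0.001, 0, 0, 0, 1], [0, 0, 0.001, 0, 0, 0, 1]]

```text
clock: 9.23
position: [0.5783, 0.0117, 0.0459]
ee_rot: [-0.493, 3.102, 0.0]
force: [-1.3, -0.0, 1.9]
width: 0.006
gripper_force: 0.7
```

>>> jog_arm:
  motion:
    - [[0, 0, 0.0005, 0, 0, 0, 1], [0, 0, 0.0005, 0, 0, 0, 1]]

```text
clock: 9.4
position: [0.5783, 0.0116, 0.0458]
ee_rot: [-0.493, 3.102, 0.0]
force: [-1.9, -0.8, 7.1]
width: 0.005
gripper_force: 3.4
```

```bash
python3 -c "
from h import *
for i in range(4):
  s=observe();print(s['position'],s['force']);get_image('scene')"
```

```text
[0.57830251 0.01164496 0.04578564] [-1.93756449 -0.80215598  7.0572038 ]
[0.57831071 0.01166054 0.0457556 ] [-1.99425257  0.67424992  6.29909319]
[0.57833446 0.01166205 0.04578522] [-2.5230381  -0.54525143  7.26973485]
[0.57829124 0.01166817 0.04578138] [-2.5551077   0.65562291  7.97414759]
```

Firm contact: 7 N at z 0.0458, the height of the shut tab. I lift straight up, retreat and check.

>>> jog_arm:
  motion:
    - [[0, 0, -0.005, 0, 0, 0, 1], [0, 0, -0.03, 0, 0, 0, 1], [0, 0, -0.07, 0, 0, 0, 1], [0.04, 0, -0.1, 0, 0, 0, 1], [0.08, 0, -0.12, 0, 0, 0, 1], [0.12, 0, -0.12, 0, 0, 0, 1], [0.16, 0, -0.12, 0, 0, 0, 1], [0.16, 0, -0.12, 0, 0, 0, 1], [0.16, 0, -0.12, 0, 0, 0, 1]]

```text
clock: 10.35
position: [0.4232, -0.0389, 0.1656]
ee_rot: [0.49, -3.103, -0.001]
force: [0.6, 0.0, -0.3]
width: 0.009
gripper_force: 0.0
```

```bash
python3 - <<'E'
from fit import *
s=observe();print(s["clock"],s["position"],s["force"])
v,f,n=fit(("top","scene"),[.59,.01,.04],[[.551,.003,.315,.3]],True)
v[3]=0; print(v,f,n)
I=[]
for nm in("top","scene"):
    im=cv2.cvtColor(get_image(nm),cv2.COLOR_RGB2BGR); c=cam(nm); u,w=proj(c,[[.59,.01,.04]])[0].astype(int)
    im=cv2.resize(im[w-40:w+40,u-50:u+50],None,fx=4,fy=4,interpolation=cv2.INTER_CUBIC)
    for p in model(*v,True): cv2.polylines(im,[cv2.convexHull(((proj(c,p)-[u-50,w-40]+.5)*4).astype(np.int32))],True,(0,0,255),1)
    I.append(im)
cv2.imwrite("pics/fit6.png",np.hstack(I))
E
```

```text
10.35 [ 0.42321845 -0.03894025  0.16563883] [ 0.60989696  0.01045851 -0.33440203]
[0.55061858 0.00122648 0.33517445 0.        ] 0.06928126513957977 4
```

View pics/fit6.png

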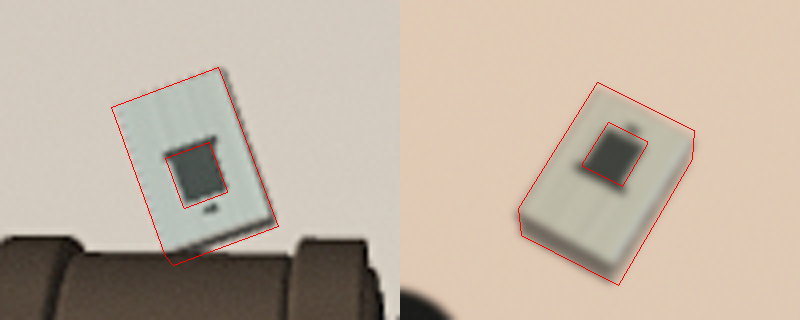

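The latch tab at (195,172) in the left half and (612,155) in the right fills the modelled shut outline in both views. The tin lies flat in the tray, so I hand in.

```bash
python3 -c "
from cell import *
print(sign_off())"
```

```text
the job is handed in; nothing more can be done
None
```

I pushed the tin over so it lies flat on its back in the tray with the lid up, then folded the latch and pressed it shut with about 7 N. I handed the job in at about 11 s; sign-off returned no verdict.

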